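# Set the balance's front levelling foot on its bearing pad

### The arm

A 7-joint arm with a two-finger parallel gripper is mounted at the origin on a cart in front of the work surface, level with it; the furniture and walls round the work are solid. World frame = base frame: x ahead of the robot, y to its left, z up, the work surface at z = 0. Lengths are in m, angles in rad, forces in N, time in s.
With the tool pointing down it reaches from about 0.35 to 0.9 m from the base axis. Payload 8.1 kg.
Tool frame: the origin (TCP) lies midway between the tips of the shut fingers; the grasp point (between the pads) lies 19 mm behind it; z points along the fingers, y is the line along which they close (so a half turn about z gives the same grasp; the last joint's range is limited). The gripper opens to 92 mm and grips with 3 to 60 N. Pads are 19 mm wide; open, the fingers measure 130 mm over their backs; the gripper's body (75 mm by 190 mm) begins 47 mm behind the grasp point.
Start: joints at [-1.307, 0.434, 0.025, 1.573, -0.012, 1.134, -0.075], TCP at [0.224, 0.583, 0.227] pointing down, gripper open.
Joint ranges: [-2.62, 2.62], [-0.44, 2.09], [-1.27, 1.32], [0.08, 2.57], [-1.32, 4.46], [0.12, 2], [-2.74, 2.74]. Speed limits (rad/s): [2.22, 2.22, 3.01, 3.01, 3.14, 3.14, 3.14].

### API

Orientations are given as a unit quaternion [x, y, z, w].
In Python, from cell import manip, camera, recognise, mark_of gives the robot as it stands. The module is installed in compiled form; this text tells all that it offers.
- The arm moves only by the tool carry_out, never from a script. Its argument "commands" is a list of rows, each an object with "slide": the shift along the tool's x, y, z in mm, a list of three; "rot": the turn, a rotation vector about the tool's x, y, z in rad, a list of three. In form: [{"slide": [x, y, z], "rot": [ax, ay, az]}, ...]. A call has exactly 10 rows; each row shifts and turns the commanded pose from where the row before left it, along the tool's axes as they then stand; what a row does not reach is not made up. A row lasts 1/8 s, in which the tool goes at most 62.5 mm and 10.7 degrees, less where a joint would pass 70% of its speed; a pose out of reach is approached as far as the arm can. A call with a gripper value outside its range is refused whole. "jaw" is the closure, from 0 (fully open) to 1 (shut), set as the call begins (left out, the last holds). The fingers move at their own pace and stop on an object; "force" is the grip in N (left out, the last holds). Time passes only in rows, so rows that do not move let the fingers close, or fill a call up. It gives the time, the measured TCP pose, the force, the opening and the grip force at its end, in the units of the state.
- manip.sense(): the state, without advancing time (a new reading comes with each control period).
- camera(name): name is "scene" or "top" or "wrist"; returns a dict with "img" (420x560x3 uint8, red, green, blue), "range_z" (420x560 float32, m along the optical axis (not along the pixel's ray), 0 where there is no reading), "camera_matrix" (3x3 intrinsics, pixels), "D" ([k1, k2, p1, p2, k3] as OpenCV has them; the pictures are not rectified), "position" and "rotation" of the camera in the world; the wrist camera has in their place "mount" (4x4, takes a point from camera to tool coordinates, whose origin is the TCP and whose axes are the flange's). Camera axes: x right, y down, z forward; pixel columns grow to the right and rows downward; lengths in m; the calibration is good to about 2 mm. A picture is of the moment at which its call begins: read the wrist's pose just before it.
- manip.hand_in(): hands the job in; it is judged then, once.
Trained networks look in a picture, given as the dict that the camera call returned (one of the last four; its "shot" number tells which), for a name from the list of things; names that differ only in an ending like _2 or _b are one class to them, and where a whole thing is asked for, a point or a joint stands for the part that bears it (a point fixed in the world has none). Each returns a list of dicts, best first, with "p" (0 to 1); they miss things now and then, are a little off and sometimes report something else, mostly with a low value. They report only what shows in the picture. A call takes as long as a camera call. They do not tell look-alikes from the thing itself.
- recognise(picture, target): "box" ([left, top, width, height] in pixels, round what is visible of it).
- mark_of(picture, target): "uv" ([column, row] in pixels: a listed point, or the origin of a listed thing).
The state is a dict: "time_s": time; "joint_pos": joint angles; "dq": joint speeds; "joint_torque": joint torques, N m; "tcp_pos": TCP position; "tool_rot": TCP orientation; "wrist_force": force on the tool from outside, world axes, zero at the start; "torque": the same for the moment, N m; "opening": finger opening in m; "finger_force": force on a finger pad.
Only numpy, scipy, OpenCV 4.12 (cv2) and the standard library are available. Lean on these libraries where they do the work, as an engineer would, in place of code of your own. Each camera call takes 0.05 s, during which the arm holds its last target. There are 200 camera calls.

### The job

Slide the steel bearing pad under the raised front foot of the bench balance, head first, so that the foot is centred over the round black inlay in the pad's head. Then screw the foot down with the black knob above it until it just bears on the pad: feel for the touch and leave it resting there lightly, with about one kilogram of load, never screwed hard down. Let go of everything and leave the other things on the bench where they are.

Things in the scene. Friction and masses are not known exactly. Their poses are not given: they have to be found in the camera images.
- balance: Small grey bench balance, fixed to the bench. Origin on the bench, vertically below the axis of its front foot; x points from the foot back to the housing, z up. The housing (140 x 160 mm, 82 mm high with its steel platform) begins 90 mm behind the foot axis; a 34 mm wide arm (46 to 68 mm above the bench) reaches forward from it to a round boss (radius 21 mm, 56 to 80 mm high) on the foot axis.
- foot_axis (a point): The point on the bench vertically below the foot (same as the balance's origin). The foot is a round rubber boot 28 mm across on a thin steel stem under the boss; it moves straight up and down. At the start its underside is 16 to 24 mm above the bench, differing from time to time and not measured. Nothing stands before the boss, so the pad slides in from the front or side.
- knob_grip (a point): Centre of the round, ribbed black knob on the foot's axis, on top of the boss: 40 mm diameter, vertical axis, from 82 to 118 mm above the bench; this point lies 105 mm above the bench, a good height to grip it. It turns in place and does not move up or down.
- knob (a joint): Knob angle in rad, 0 at the start, growing clockwise seen from above (-0.4 to 6). Clockwise lowers the foot 5 mm per rad. It stays where it is left. Friction is about 0.11 N m (either way when held still); each newton on the foot adds 0.005 N m that pushes the knob back counterclockwise: compare readings taken alike. After touching, the load grows by about 25 N per rad of turn.
- pad: Loose steel bearing pad, 0.3 kg, lying flat on the bench, all of it 12 mm thick: a round head 56 mm across with a black round inlay (36 mm), and a straight tail 30 mm wide that ends in an upright grip block. Origin on the underside at the centre of the head; x points away from the tail (tail along -x), z up. It ends 132 mm behind the head's centre.
- pad_grip (a point): In the upright grip block at the end of the pad's tail, 114 mm behind the head's centre (pad -x), 22 mm above the pad's underside. The block is 36 mm long (pad x), 24 mm wide (pad y) and stands 30 mm above the bench; grip it across its width.
- vial_2: Bystander: clear reagent bottle, 54 mm across, 95 mm high; origin at the centre of its underside.
- sill_cup_0: Bystander: low white cup, 72 mm across, 51 mm high; origin at the centre of its underside.
- specimen_12: Bystander: flat foam specimen, 31 x 120 x 11 mm; origin at the centre of its underside.
- thickness_gauge: Bystander: black dial thickness gauge, 68 x 113 x 18 mm, lying flat; origin at the centre of its underside.
- vial_0: Bystander: small dark bottle with a white cap, 27 mm across, 55 mm high; origin at the centre of its underside.
Things that resemble listed ones, but are neither listed nor needed, are in the scene too. Of the things that look like the pad, the middle-sized one is meant.

How it is judged:
By the outcome, as a careful person would: the job done as asked, in the order asked, and still so for the second after the job is handed in, with the robot touching nothing.
It also fails if it takes over 72 s, if anything falls off the work surface, if the arm or the gripper's body presses on something with over 40 N, if the wrist force passes 120 N, or if a joint passes its speed limit or range.

## Working session

There is one attempt and no reset: what is moved stays moved. The work goes in short steps, Python scripts to look and compute and a tool call to move; the robot and the scene stay as the last step left them, time stands still between calls to the robot, and variables do not carry over. Pictures are saved under pics/ and viewed, at most 10 in all, crops included, and the job is handed in when it is done.

Besides the shell and the picture viewer there is one more tool, called after "Emit:" as a command line: name --argument value ..., lists and objects as JSON in quotes. carry_out: Moves the arm, as the interface text tells. Its arguments: {"type":"object","properties":{"commands":{"type":"array"},"jaw":{"type":"number"},"force":{"type":"number"}},"required":["commands"]}

```bash
mkdir -p pics; cat > h.py <<'E'
import numpy as np, cv2
from scipy.spatial.transform import Rotation as R
from cell import manip, camera, recognise, mark_of
def pose(c,st=None):
    if 'mount' in c:
        T=np.eye(4);T[:3,:3]=R.from_quat(st['tool_rot']).as_matrix();T[:3,3]=st['tcp_pos'];return T@np.array(c['mount'])
    T=np.eye(4);r=np.array(c['rotation']);T[:3,:3]=r if r.shape==(3,3) else R.from_quat(r).as_matrix();T[:3,3]=c['position'];return T
def ray(c,uv,T):
    n=cv2.undistortPoints(np.array([[uv]],float),np.array(c['camera_matrix']),np.array(c['D'],float))[0,0]
    return T[:3,3],T[:3,:3]@np.array([n[0],n[1],1])
def onz(c,uv,z,T):
    o,d=ray(c,uv,T);return o+d*(z-o[2])/d[2]
def save(n,img):cv2.imwrite('pics/'+n,cv2.cvtColor(img,cv2.COLOR_RGB2BGR))
E
python3 - <<'E'
from h import *
s=manip.sense();print({k:np.round(v,3) for k,v in s.items()})
for n in('top','scene'):
    c=camera(n);save(n+'.png',c['img']);T=pose(c);print(n,np.round(T,3).tolist())
    for t,z in(('pad',0),('pad_grip',.022),('knob_grip',.105),('foot_axis',0),('balance',0)):
        for m in mark_of(c,t)[:4]: print(t,round(m['p'],2),np.round(m['uv']),np.round(onz(c,m['uv'],z,T),3))
E
```

```text
{'time_s': np.float64(0.0), 'joint_pos': array([-1.307,  0.435,  0.025,  1.574, -0.012,  1.134, -0.075]), 'dq': array([ 0.002,  0.002,  0.   ,  0.001, -0.   ,  0.   ,  0.001]), 'joint_torque': array([-0.0000e+00, -6.6786e+01,  9.8500e-01, -3.1445e+01, -6.1000e-02,
        4.3000e-02,  0.0000e+00]), 'tcp_pos': array([0.224, 0.583, 0.226]), 'tool_rot': array([ 0.182,  0.983, -0.001, -0.   ]), 'wrist_force': array([-0.117, -0.675, -0.296]), 'torque': array([ 0.013, -0.037,  0.002]), 'finger_force': np.float64(0.0), 'opening': np.float64(0.092)}
top [[-0.011, -0.982, 0.19, 0.31], [-1.0, 0.009, -0.012, -0.019], [0.01, -0.19, -0.982, 1.49], [0.0, 0.0, 0.0, 1.0]]
pad 0.98 [348. 222.] [ 0.549 -0.231  0.   ]
pad 0.82 [400. 263.] [ 0.432 -0.375  0.   ]
pad 0.76 [231. 259.] [0.447 0.098 0.   ]
pad_grip 0.79 [174. 268.] [0.422 0.254 0.022]
pad_grip 0.73 [380. 242.] [ 0.487 -0.316  0.022]
pad_grip 0.72 [342. 255.] [ 0.453 -0.21   0.022]
pad_grip 0.68 [262. 210.] [0.583 0.011 0.022]
knob_grip 0.75 [253. 200.] [0.593 0.033 0.105]
foot_axis 0.67 [261. 208.] [0.592 0.015 0.   ]
balance 0.65 [259. 209.] [0.589 0.019 0.   ]
balance 0.24 [348. 221.] [ 0.553 -0.231  0.   ]
scene [[-0.034, -0.795, 0.605, -0.271], [-0.999, 0.033, -0.012, 0.014], [-0.01, -0.605, -0.796, 1.186], [0.0, 0.0, 0.0, 1.0]]
pad 0.97 [242. 269.] [0.427 0.098 0.   ]
pad 0.94 [354. 226.] [ 0.563 -0.238  0.   ]
pad 0.81 [407. 264.] [ 0.424 -0.377  0.   ]
pad_grip 0.84 [347. 253.] [ 0.453 -0.201  0.022]
knob_grip 0.81 [264. 201.] [0.587 0.028 0.105]
foot_axis 0.83 [263. 222.] [0.588 0.035 0.   ]
foot_axis 0.26 [343. 256.] [ 0.459 -0.192  0.   ]
balance 0.69 [265. 221.] [0.594 0.03  0.   ]
balance 0.56 [264. 202.] [0.667 0.032 0.   ]
```

View pics/top.png

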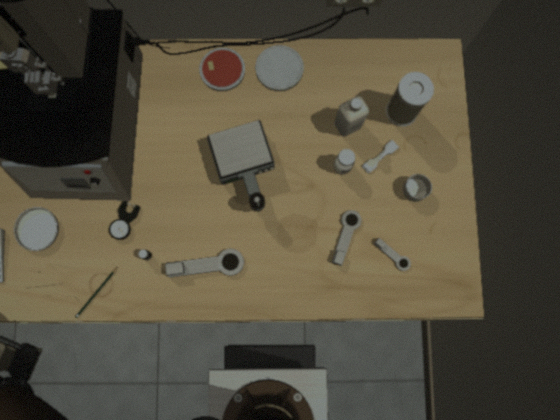

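View pics/scene.png

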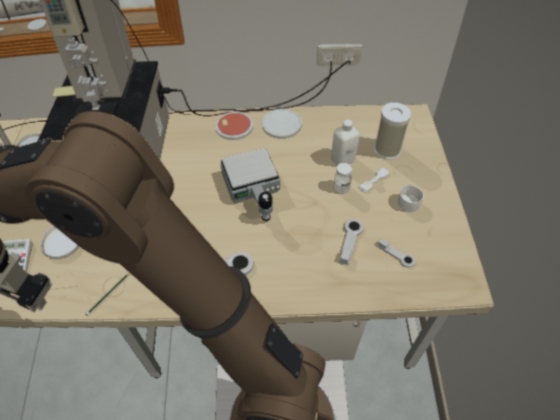

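Look-alikes of the pad, in the top view: A at head (231,262) / grip (174,268), large; B at head (350,219) / grip (340,256); C at head (403,263) / grip (380,242), small. B looks middle-sized, so I'll check it in a crop with measured lengths.

```bash
python3 - <<'E'
from h import *
c=camera('top');T=pose(c)
save('crop.png',cv2.resize(c['img'][190:290,150:430],None,fx=2.8,fy=2.8,interpolation=cv2.INTER_CUBIC))
K=np.array(c['camera_matrix']);z=c['range_z']
v,u=np.mgrid[0:420,0:560];n=cv2.undistortPoints(np.stack([u,v],-1).reshape(-1,1,2).astype(float),K,np.array(c['D'],float)).reshape(420,560,2)
P=np.dstack([n*z[...,None],z])@T[:3,:3].T+T[:3,3]
g=(P[...,2]>.006)&(P[...,2]<.045)&(z>0)&(abs(P[...,0]-.5)<.2)
N,l,s,_=cv2.connectedComponentsWithStats(g.astype(np.uint8))
for i in range(1,N):
    if s[i,4]<40: continue
    p=P[l==i]; (cx,cy),(w,h),a=cv2.minAreaRect((p[:,:2]*1000).astype(np.float32)); print(s[i,:4],'c',round(cx),round(cy),'size',round(w),round(h),'ang',round(a),'z',np.round(np.percentile(p[:,2],[50,95]),3))
# balance: housing top
g=(P[...,2]>.065)&(P[...,2]<.1)&(abs(P[...,0]-.72)<.15)&(abs(P[...,1]-.05)<.15)
N,l,s,_=cv2.connectedComponentsWithStats(g.astype(np.uint8))
for i in range(1,N):
    if s[i,4]>400:
        p=P[l==i];print('bal',s[i],cv2.minAreaRect((p[:,:2]*1000).astype(np.float32)))
k=(P[...,2]>.11)&(P[...,2]<.125)&(abs(P[...,0]-.6)<.06)&(abs(P[...,1]-.03)<.06)
print('knobtop',P[k].mean(0),k.sum())
E
```

```text
[487 166  18 144] c 500 -641 size 8 399 ang 90 z [0.026 0.043]
[ 27 169 112  71] c 575 501 size 183 298 ang 14 z [0.019 0.042]
[335 168  17   6] c 692 -220 size 44 13 ang 88 z [0.026 0.042]
[408 175  24  22] c 655 -440 size 67 36 ang 41 z [0.025 0.044]
[403 180  19  22] c 628 -405 size 68 26 ang 36 z [0.026 0.042]
[ 14 207  46  44] c 536 648 size 127 123 ang 65 z [0.014 0.022]
[331 210  31  56] c 507 -220 size 55 161 ang 68 z [0.012 0.03 ]
[  0 229   4  54] c 461 740 size 148 8 ang 2 z [0.014 0.024]
[374 238  37  33] c 453 -348 size 118 42 ang 56 z [0.01  0.024]
[141 249  11  11] c 460 328 size 17 30 ang 73 z [0.03  0.039]
[165 249  80  28] c 438 169 size 72 214 ang 1 z [0.016 0.04 ]
bal [ 208  120   66   77 2776] ((711.9063720703125, 59.85466766357422), (199.99705505371094, 156.04710388183594), 17.85735321044922)
knobtop [0.59262617 0.02306864 0.11740807] 181
```

View pics/crop.png

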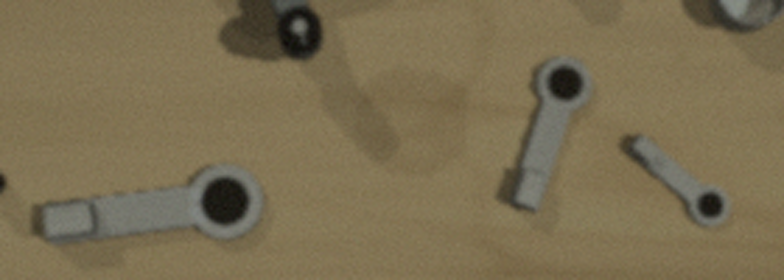

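The crop shows the three candidates: large at (225,200), middle at (565,82) to (530,188), small at (710,205). Depth gives B as 55 x 161 x 12/30 mm, which matches the description, so I'll move over B.

Emit:
carry_out --commands '[{"slide": [-34,-29,0],"rot": [0,0,0]},{"slide": [-34,-29,0],"rot": [0,0,0]},{"slide": [-34,-29,0],"rot": [0,0,0]},{"slide": [-34,-29,0],"rot": [0,0,0]},{"slide": [-34,-29,0],"rot": [0,0,0]},{"slide": [-34,-29,0],"rot": [0,0,0]},{"slide": [-34,-29,0],"rot": [0,0,0]},{"slide": [-34,-29,0],"rot": [0,0,0]},{"slide": [-34,-29,0],"rot": [0,0,0]},{"slide": [-34,-29,0],"rot": [0,0,0]}]' --jaw 0 --force 40

```text
time_s: 1.9
tcp_pos: [0.4382, 0.1895, 0.227]
tool_rot: [0.182, 0.983, 0.0, 0.0]
wrist_force: [0.7, 0.9, 0.3]
opening: 0.0919
finger_force: 0.0
```

Emit:
carry_out --commands '[{"slide": [-16,-36,0],"rot": [0,0,0]},{"slide": [-16,-36,0],"rot": [0,0,0]},{"slide": [-16,-36,0],"rot": [0,0,0]},{"slide": [-16,-36,0],"rot": [0,0,0]},{"slide": [-16,-36,0],"rot": [0,0,0]},{"slide": [-16,-36,0],"rot": [0,0,0]},{"slide": [-16,-36,0],"rot": [0,0,0]},{"slide": [-16,-36,0],"rot": [0,0,0]},{"slide": [-16,-36,0],"rot": [0,0,0]},{"slide": [0,0,0],"rot": [0,0,0]}]'

```text
time_s: 3.15
tcp_pos: [0.4554, -0.1665, 0.227]
tool_rot: [0.185, 0.983, -0.001, 0.0]
wrist_force: [0.3, 0.5, -0.2]
opening: 0.0915
finger_force: 0.0
```

```bash
cat >> h.py <<'E'
def cloud(c,T):
    K=np.array(c['camera_matrix']);z=c['range_z'];v,u=np.mgrid[0:420,0:560]
    n=cv2.undistortPoints(np.stack([u,v],-1).reshape(-1,1,2).astype(float),K,np.array(c['D'],float)).reshape(420,560,2)
    P=np.dstack([n*z[...,None],z])@T[:3,:3].T+T[:3,3]; P[z<=0]=np.nan; return P
def totool(st,target):
    return 1000*R.from_quat(st['tool_rot']).as_matrix().T@(np.array(target)-st['tcp_pos'])
E
python3 - <<'E'
from h import *
st=manip.sense();c=camera('wrist');T=pose(c,st);save('w1.png',c['img']);print(np.round(T,3).tolist())
P=cloud(c,T)
print('bench z',np.nanmedian(P[...,2]))
for nm,lo,hi in(('all',.006,.04),('block',.022,.04)):
    g=(P[...,2]>lo)&(P[...,2]<hi)
    N,l,s,_=cv2.connectedComponentsWithStats(g.astype(np.uint8))
    for i in range(1,N):
        if s[i,4]<200: continue
        p=P[l==i]; print(nm,s[i],cv2.minAreaRect((p[:,:2]*1000).astype(np.float32)),np.percentile(p[:,2],95))
E
```

```text
[[0.363, 0.889, 0.277, 0.38], [0.932, -0.346, -0.111, -0.137], [-0.003, 0.298, -0.954, 0.386], [0.0, 0.0, 0.0, 1.0]]
bench z 0.0011532239987754322
all [ 460   30  100   90 5383] ((441.3422546386719, 116.26171875), (107.86700439453125, 74.32268524169922), 83.65509796142578) 0.017837397776533877
all [ 234  172   42  118 3194] ((506.7728576660156, -218.4353790283203), (54.60212326049805, 160.07546997070312), 66.65343475341797) 0.03109840449192443
all [ 100  209   92   45 1752] ((459.1539001464844, -354.3064270019531), (117.20276641845703, 40.6600456237793), 43.09646224975586) 0.022824399033829795
all [448 220  25  22 343] ((590.2738647460938, 21.213703155517578), (21.527297973632812, 27.214771270751953), 34.59324645996094) 0.03322044051106044
all [535 248  25  12 210] ((659.1583862304688, 114.67426300048828), (7.250624656677246, 20.025686264038086), 18.44699478149414) 0.037476719333009445
all [157 340  28  22 412] ((632.9200439453125, -395.6924743652344), (44.10572814941406, 9.440937995910645), 16.501527786254883) 0.03722947288762509
all [290 340  36  13 350] ((697.5528564453125, -215.75689697265625), (51.53282928466797, 20.589824676513672), 74.4273910522461) 0.02882815122781663
block [239 174  22  31 627] ((447.70538330078125, -199.70700073242188), (23.828100204467773, 35.5582389831543), 70.12565612792969) 0.03191946248058365
block [450 221  23  21 282] ((590.4501953125, 21.236385345458984), (20.129297256469727, 27.0497989654541), 37.637332916259766) 0.0333360818523969
```

View pics/w1.png

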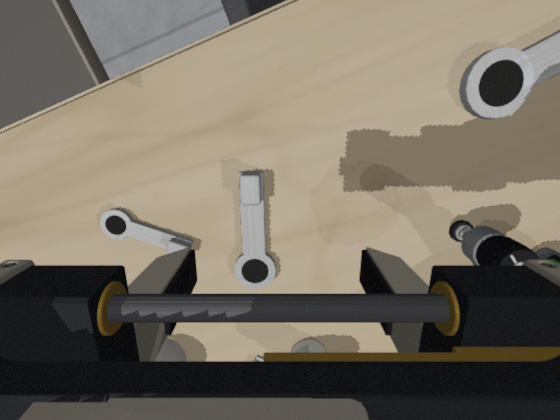

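The wrist view shows the pad's inlay at (256,269), its grip block at (251,188), and the foot boot at (460,231).

```bash
python3 - <<'E'
from h import *
st=manip.sense();c=camera('wrist');T=pose(c,st);P=cloud(c,T)
m=(c['img'].max(-1)<70).astype(np.uint8);m[:240]=0;m[300:]=0;m[:,:225]=0;m[:,290:]=0
N,l,s,ce=cv2.connectedComponentsWithStats(m);i=1+np.argmax(s[1:,4]);print(s[i],ce[i])
h=onz(c,ce[i],.012,T);g=np.array([.4477,-.1997,.004]);print('head',h,'dist',np.hypot(*(h-g)[:2]),'yaw',np.degrees(np.arctan2(*(h-g)[1::-1])))
M=R.from_quat(st['tool_rot']).as_matrix();print('tooly',np.degrees(np.arctan2(M[1,1],M[0,1])),'z',M[:,2]);print('delta',totool(st,g))
# foot silhouette
sel=(P[...,2]>.014)&(P[...,2]<.04)&(np.hypot(P[...,0]-.593,P[...,1]-.025)<.03);p=P[sel];print('foot',len(p),np.percentile(p[:,2],[0,1,5,50,95]),p.mean(0))
# circle fit r=14 to front side points
from scipy.optimize import least_squares
q=p[p[:,2]<.03];r=least_squares(lambda a:np.hypot(q[:,0]-a[0],q[:,1]-a[1])-.014,[.6,.03],loss='soft_l1',f_scale=.001);print('footc',r.x,len(q))
k=(P[...,2]>.112)&(P[...,2]<.125)&(np.hypot(P[...,0]-.593,P[...,1]-.025)<.04);print('knobpts',k.sum())
E
```

```text
[240 260  26  23 470] [252.71276596 271.12978723]
head [ 0.55477317 -0.23907827  0.012     ] dist 0.11408466797058149 yaw -20.19199434422943
tooly 68.81312284370658 z [ 1.79969602e-04 -2.51610371e-04 -9.99999952e-01]
delta [ -5.37209919 -35.64010698 222.81261627]
foot 344 [0.01625936 0.01706308 0.0192106  0.02410869 0.03319861] [0.58794049 0.01957812 0.02547412]
footc [0.59583622 0.02510601] 278
knobpts 567
```

Emit:
carry_out --commands '[{"slide": [-5.4,-35.6,15],"rot": [0,0,-0.018]},{"slide": [0,0,36],"rot": [0,0,0]},{"slide": [0,0,36],"rot": [0,0,0]},{"slide": [0,0,36],"rot": [0,0,0]},{"slide": [0,0,36],"rot": [0,0,0]},{"slide": [0,0,30],"rot": [0,0,0]},{"slide": [0,0,20],"rot": [0,0,0]},{"slide": [0,0,10],"rot": [0,0,0]},{"slide": [0,0,3],"rot": [0,0,0]},{"slide": [0,0,0],"rot": [0,0,0]}]'

```text
time_s: 4.5
tcp_pos: [0.4484, -0.1983, 0.0052]
tool_rot: [0.173, 0.985, 0.0, 0.0]
wrist_force: [0.4, 0.5, 0.4]
opening: 0.0916
finger_force: 0.0
```

Emit:
carry_out --commands '[{"slide": [0,0,0],"rot": [0,0,0]},{"slide": [0,0,0],"rot": [0,0,0]},{"slide": [0,0,0],"rot": [0,0,0]},{"slide": [0,0,0],"rot": [0,0,0]},{"slide": [0,0,0],"rot": [0,0,0]},{"slide": [0,0,0],"rot": [0,0,0]},{"slide": [0,0,0],"rot": [0,0,0]},{"slide": [0,0,0],"rot": [0,0,0]},{"slide": [0,0,0],"rot": [0,0,0]},{"slide": [0,0,0],"rot": [0,0,0]}]' --jaw 1 --force 40

```text
time_s: 5.75
tcp_pos: [0.4479, -0.1986, 0.0047]
tool_rot: [0.174, 0.985, -0.0, -0.0]
wrist_force: [-0.4, -1.0, 0.3]
opening: 0.0293
finger_force: 40.0
```

Emit:
carry_out --commands '[{"slide": [5,8,0],"rot": [0,0,0]},{"slide": [10,16,0],"rot": [0,0,0]},{"slide": [10,17,0],"rot": [0,0,0]},{"slide": [10,17,0],"rot": [0,0,0]},{"slide": [10,17,0],"rot": [0,0,0]},{"slide": [10,17,0],"rot": [0,0,0]},{"slide": [10,17,0],"rot": [0,0,0]},{"slide": [10,16,0],"rot": [0,0,0]},{"slide": [8,12,0],"rot": [0,0,0]},{"slide": [4,7,0],"rot": [0,0,0]}]'

```text
time_s: 7.0
tcp_pos: [0.4149, -0.0321, 0.0047]
tool_rot: [0.173, 0.985, 0.0, -0.0]
wrist_force: [0.2, -1.0, -2.3]
opening: 0.0292
finger_force: 40.0
```

Emit:
carry_out --commands '[{"slide": [0,0,0],"rot": [0,0,-0.04]},{"slide": [0,0,0],"rot": [0,0,-0.08]},{"slide": [0,0,0],"rot": [0,0,-0.08]},{"slide": [0,0,0],"rot": [0,0,-0.08]},{"slide": [0,0,0],"rot": [0,0,-0.08]},{"slide": [0,0,0],"rot": [0,0,-0.08]},{"slide": [0,0,0],"rot": [0,0,-0.08]},{"slide": [0,0,0],"rot": [0,0,-0.08]},{"slide": [0,0,0],"rot": [0,0,-0.067]},{"slide": [0,0,0],"rot": [0,0,0]}]'

```text
time_s: 8.25
tcp_pos: [0.4155, -0.0339, 0.0047]
tool_rot: [-0.158, 0.987, 0.0, 0.0]
wrist_force: [0.4, 0.8, -1.5]
opening: 0.0293
finger_force: 40.0
```

```bash
cat > meas.py <<'E'
from h import *
from scipy.optimize import least_squares
import sys
st=manip.sense();c=camera('wrist');T=pose(c,st);P=cloud(c,T);save(sys.argv[1],c['img'])
M=R.from_quat(st['tool_rot']).as_matrix();yaw=np.degrees(np.arctan2(-M[0,1],M[1,1]))
print('tcp',st['tcp_pos'],'yaw',yaw,'F',st['wrist_force'],st['opening'])
f=np.array([.595,.025]);d=np.hypot(*(P[...,:2]-f).transpose(2,0,1))
p=P[(P[...,2]>.016)&(P[...,2]<.034)&(d<.025)]
r=least_squares(lambda a:np.hypot(p[:,0]-a[0],p[:,1]-a[1])-.014,f,loss='soft_l1',f_scale=.001);print('foot',len(p),r.x,'zmin',np.percentile(p[:,2],[1,5]))
q=P[(P[...,2]>.114)&(P[...,2]<.123)&(d<.03)]
if len(q)>50:print('knobtop',len(q),cv2.minEnclosingCircle((q[:,:2]*1000).astype(np.float32)))
q=P[(P[...,2]>.088)&(P[...,2]<.112)&(d<.03)]
if len(q)>50:print('knobside',len(q),least_squares(lambda a:np.hypot(q[:,0]-a[0],q[:,1]-a[1])-.02,f,loss='soft_l1',f_scale=.001).x)
g=np.array([st['tcp_pos'][0],st['tcp_pos'][1]]);u=-M[:2,0]
print('head by kinematics',g+.114*u)
hz=P[(P[...,2]>.007)&(P[...,2]<.0155)&(np.hypot(*(P[...,:2]-g-.114*u).transpose(2,0,1))<.04)]
if len(hz)>100:
    hull=cv2.convexHull((hz[:,:2]*1000).astype(np.float32))[:,0]; hull=hull[(hull/1000-g-.114*u)@u>-.01]
    print('head',len(hz),least_squares(lambda a:np.hypot(hull[:,0]-a[0],hull[:,1]-a[1])-28,(g+.114*u)*1000,loss='soft_l1').x)
E
python3 meas.py w2.png
```

```text
tcp [ 0.41551765 -0.03392546  0.00471761] yaw 18.233583691446093 F [ 0.38292556  0.8066391  -1.50900109] 0.029255097476283364Traceback (most recent call last):
  File "meas.py", line 9, in <module>
    r=least_squares(lambda a:np.hypot(p[:,0]-a[0],p[:,1]-a[1])-.014,f,loss='soft_l1',f_scale=.001);print('foot',len(p),r.x,'zmin',np.percentile(p[:,2],[1,5]))
                                                                                                                                  ~~~~~~~~~~~~~^^^^^^^^^^^^^^
    return _quantile_unchecked(
        a, q, axis, out, overwrite_input, method, keepdims, weights)
    return _ureduce(a,
                    func=_quantile_ureduce_func,
    ...<5 lines>...
                    overwrite_input=overwrite_input,
                    method=method)
    r = func(a, **kwargs)
    result = _quantile(arr,
                       quantiles=q,
    ...<2 lines>...
                       out=out,
                       weights=wgt)
    slices_having_nans = np.isnan(arr[-1, ...])
                                  ~~~^^^^^^^^^
IndexError: index -1 is out of bounds for axis 0 with size 0
```

View pics/w2.png

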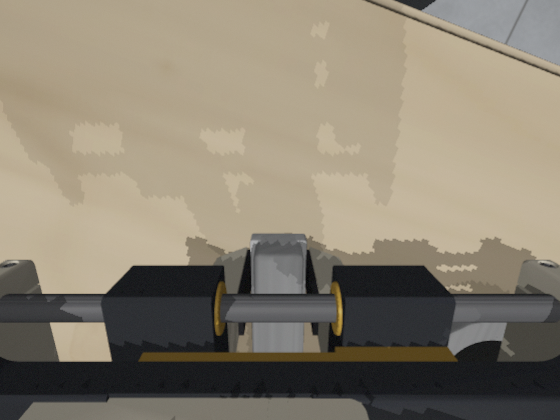

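The wrist view shows only the held block at (278,270); the head is hidden by the gripper. I'll slide in 75 mm, head first.

Emit:
carry_out --commands '[{"slide": [-4,0,0],"rot": [0,0,0]},{"slide": [-8,0,0],"rot": [0,0,0]},{"slide": [-10,0,0],"rot": [0,0,0]},{"slide": [-10,0,0],"rot": [0,0,0]},{"slide": [-10,0,0],"rot": [0,0,0]},{"slide": [-10,0,0],"rot": [0,0,0]},{"slide": [-10,0,0],"rot": [0,0,0]},{"slide": [-8,0,0],"rot": [0,0,0]},{"slide": [-5.4,0,0],"rot": [0,0,0]},{"slide": [0,0,0],"rot": [0,0,0]}]'

```text
time_s: 9.55
tcp_pos: [0.4879, -0.0096, 0.0048]
tool_rot: [-0.159, 0.987, -0.0, 0.001]
wrist_force: [1.3, -1.1, -1.3]
opening: 0.0297
finger_force: 40.0
```

```bash
python3 - <<'E'
from h import *
s=manip.sense();print(s['tcp_pos'],s['tool_rot'],s['wrist_force'],s['joint_pos'])
E
```

```text
[ 0.48790022 -0.00960499  0.00475136] [-1.58535467e-01  9.87353138e-01 -2.91340321e-05  5.34823199e-04] [ 1.31018624 -1.13414811 -1.26823991] [-0.22620254  0.53758303  0.18216266  2.12986836 -0.1990203   0.48859179
  1.99607367]
```

Emit:
carry_out --commands '[{"slide": [0,0,0],"rot": [0,0,0]},{"slide": [0,0,0],"rot": [0,0,0]},{"slide": [0,0,0],"rot": [0,0,0]},{"slide": [0,0,0],"rot": [0,0,0]},{"slide": [0,0,0],"rot": [0,0,0]},{"slide": [0,0,-4],"rot": [0,0,0]},{"slide": [0,0,-10],"rot": [0,0,0]},{"slide": [0,0,-20],"rot": [0,0,0]},{"slide": [0,0,-30],"rot": [0,0,0]},{"slide": [0,0,-30],"rot": [0,0,0]}]' --jaw 0.45

```text
time_s: 10.8
tcp_pos: [0.487, -0.0099, 0.1002]
tool_rot: [-0.158, 0.987, -0.0, 0.0]
wrist_force: [-0.5, 0.4, 0.1]
opening: 0.0506
finger_force: 0.0
```

Emit:
carry_out --commands '[{"slide": [5,0,-25],"rot": [0,0,0]},{"slide": [6,0,-25],"rot": [0,0,0]},{"slide": [6,0,-25],"rot": [0,0,0]},{"slide": [6,0,-25],"rot": [0,0,0]},{"slide": [6,0,-20],"rot": [0,0,0]},{"slide": [6,0,-10],"rot": [0,0,0]},{"slide": [0,0,0],"rot": [0,0,0]},{"slide": [0,0,0],"rot": [0,0,0]},{"slide": [0,0,0],"rot": [0,0,0]},{"slide": [0,0,0],"rot": [0,0,0]}]'

```text
time_s: 12.05
tcp_pos: [0.4537, -0.0208, 0.2283]
tool_rot: [-0.158, 0.987, -0.0, -0.0]
wrist_force: [-0.7, -0.4, -0.0]
opening: 0.0505
finger_force: 0.0
```

```bash
sed -i "s/^r=least.*/r=least_squares(lambda a:np.hypot(p[:,0]-a[0],p[:,1]-a[1])-.014,f,loss='soft_l1',f_scale=.001) if len(p)>20 else None\nif r:print('foot',len(p),r.x,'zmin',np.percentile(p[:,2],[1,5]))/; s/^g=.*/g=np.array([.4879,-.0096]);u=-M[:2,0]/" meas.py
cat >> meas.py <<'E'
b=P[(P[...,2]>.024)&(P[...,2]<.036)&(np.hypot(*(P[...,:2]-g).transpose(2,0,1))<.03)]
print('block',len(b),cv2.minAreaRect((b[:,:2]*1000).astype(np.float32)),np.nanmedian(P[...,2]))
E
python3 meas.py w3.png
```

```text
tcp [ 0.45371785 -0.02076459  0.22825072] yaw 18.229188059190008 F [-0.68657736 -0.38900587 -0.04956307] 0.050473624574964994
foot 192 [0.59701159 0.02482983] zmin [0.01759724 0.01877164]
knobtop 887 ((591.9308471679688, 23.690650939941406), 20.290977478027344)
knobside 170 [0.5935198  0.02396056]
head by kinematics [0.59617862 0.02606134]
head 702 [589.48285711  21.82830455]
block 573 ((487.8414001464844, -10.136428833007812), (35.487648010253906, 23.17429542541504), 17.81113624572754) 0.0012141347467005958
```

View pics/w3.png

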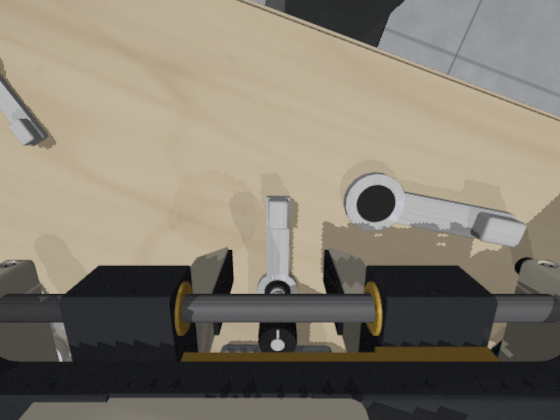

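The wrist view shows the pad under the boss: head at (277,285), knob at (278,335). Knob and boot fits differ by about 4 mm, so I'll check from the side, where the boot and inlay can be seen.

Emit:
carry_out --commands '[{"slide": [-2,-8,3],"rot": [0,0,0.067]},{"slide": [-2,-15,6],"rot": [0,0,0.067]},{"slide": [-2,-16,6],"rot": [0,0,0.067]},{"slide": [-2,-16,6],"rot": [0,0,0.067]},{"slide": [-2,-16,6],"rot": [0,0,0.067]},{"slide": [-2,-16,6],"rot": [0,0,0.067]},{"slide": [-2,-16,6],"rot": [0,0,0.067]},{"slide": [-2,-16,6],"rot": [0,0,0.067]},{"slide": [-2,-16,6],"rot": [0,0,0.067]},{"slide": [-2,-15,6],"rot": [0,0,0.067]}]'

```text
time_s: 13.35
tcp_pos: [0.4734, -0.169, 0.1713]
tool_rot: [0.177, 0.984, -0.0, -0.0]
wrist_force: [0.5, 1.1, 0.8]
opening: 0.0507
finger_force: 0.0
```

Emit:
carry_out --commands '[{"slide": [0,0,0],"rot": [0,0,0]},{"slide": [0,0,0],"rot": [0,0,0]},{"slide": [0,0,0],"rot": [0,0,0]},{"slide": [0,0,0],"rot": [0,0,0]},{"slide": [0,0,0],"rot": [0,0,0]},{"slide": [0,0,0],"rot": [0,0,0]},{"slide": [0,0,0],"rot": [0,0,0]},{"slide": [0,0,0],"rot": [0,0,0]},{"slide": [0,0,0],"rot": [0,0,0]},{"slide": [0,0,0],"rot": [0,0,0]}]'

```text
time_s: 14.6
tcp_pos: [0.4736, -0.168, 0.1717]
tool_rot: [0.175, 0.985, 0.0, -0.0]
wrist_force: [-0.2, 0.2, -0.2]
opening: 0.051
finger_force: 0.0
```

```bash
python3 meas.py w4.png; python3 - <<'E'
from h import *
st=manip.sense();c=camera('wrist');T=pose(c,st)
Tc=np.linalg.inv(T);r,_=cv2.Rodrigues(Tc[:3,:3])
pr=lambda X:cv2.projectPoints(np.array(X,float),r,Tc[:3,3],np.array(c['camera_matrix']),np.array(c['D'],float))[0][:,0]
print(pr([[.594,.024,.012]]))
u,v=pr([[.594,.024,.012]])[0].astype(int)
im=c['img'].copy();y0=max(v-60,0);x0=max(min(u-80,400),0);cr=cv2.resize(im[y0:y0+110,x0:x0+160],None,fx=5,fy=5,interpolation=cv2.INTER_CUBIC)
a=np.linspace(0,6.28,60)
for (cx,cy,z,rr,col) in((.5963,.0248,.012,.018,(255,0,0)),(.5963,.0248,.012,.028,(255,0,0)),(.5925,.0236,.018,.014,(0,255,0)),(.5925,.0236,.118,.02,(0,255,0))):
    q=pr(np.c_[cx+rr*np.cos(a),cy+rr*np.sin(a),0*a+z]);q=((q-[x0,y0])*5+2).astype(np.int32);cv2.polylines(cr,[q],True,col,1)
save('w4c.png',cr)
E
```

```text
tcp [ 0.47358743 -0.16797539  0.17171811] yaw -20.163868193302026 F [-0.19871667  0.20423105 -0.19382791] 0.05095362601648763
foot 509 [0.59660851 0.02633833] zmin [0.01724049 0.01841378]
knobside 585 [0.59330835 0.02428543]
head by kinematics [ 0.59491301 -0.04889652]
block 987 ((487.7076416015625, -10.792930603027344), (35.78202438354492, 24.146486282348633), 17.90264320373535) 0.001250782503234349
[[481.19928785 235.90590552]]
```

View pics/w4c.png

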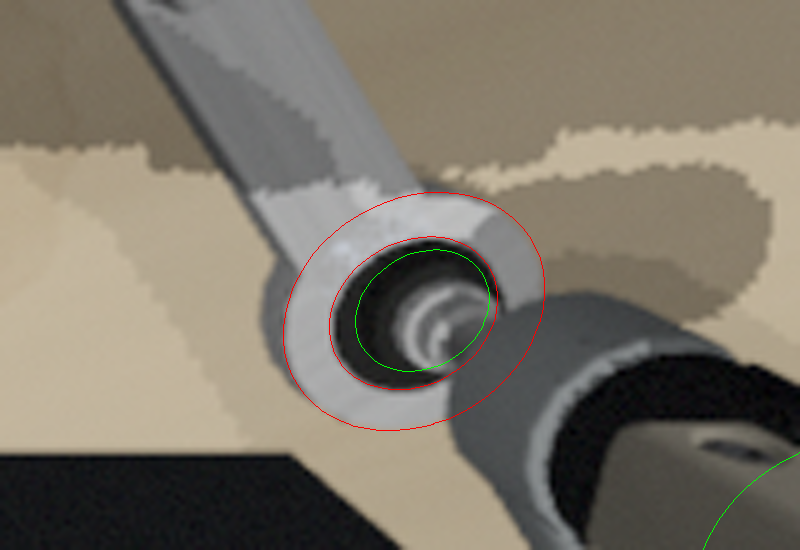

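The crop shows the head and inlay (centre ~(410,310)), with the red prediction fitting well. The dark boot round the stem at (435,325) needs a contrast stretch.

```bash
python3 - <<'E'
from h import *
st=manip.sense()
ims=[camera('wrist') for _ in range(6)];c=ims[0];T=pose(c,st)
im=np.mean([i['img'].astype(float) for i in ims],0)
D=np.median([i['range_z'] for i in ims],0);c2=dict(c);c2['range_z']=D;P=cloud(c2,T)
Tc=np.linalg.inv(T);r,_=cv2.Rodrigues(Tc[:3,:3])
pr=lambda X:cv2.projectPoints(np.array(X,float),r,Tc[:3,3],np.array(c['camera_matrix']),np.array(c['D'],float))[0][:,0]
x0,y0,w,h=455,205,50,45
cr=cv2.resize(np.clip(255*(im[y0:y0+h,x0:x0+w]/90)**.6,0,255).astype(np.uint8),None,fx=8,fy=8,interpolation=cv2.INTER_CUBIC)
cr2=cr.copy();a=np.linspace(0,6.28,60)
for cx,cy,z,rr,col in((.5925,.0238,.0175,.014,(0,255,0)),(.5963,.0248,.0175,.014,(255,0,0))):
    q=pr(np.c_[cx+rr*np.cos(a),cy+rr*np.sin(a),0*a+z]);cv2.polylines(cr2,[((q-[x0-.5,y0-.5])*8).astype(np.int32)],True,col,1)
save('w5.png',np.hstack([cr,cr2]))
z=P[...,2]*1000
print('z map step2');print(np.round(z[212:246:2,464:502:2]).astype(int))
E
```

```text
z map step2
[[13 12 13 12 12 12 12 13 12 12  5  5  0  0  0  0  0  0  0]
 [13 12 13 12 12 12 12 13 12 13 12 12 11 12 10  0  0  1  0]
 [13 12 13 12 13 12 13 12 12 12 13 13 12 13 12 12 12  0  0]
 [12 12 12 13 12 12 13 12 13 12 13 13 12 12 12 12 13 12 12]
 [13 12 13 12 13 12 12 11 13 13 12 13 13 12 12 12 12 12 13]
 [12 13 12 13 12 13 13 12 12 12 12 13 12 12 13 13 12 12 12]
 [12 12 13 13 12 13 12 12 13 13 13 13 12 13 12 12 12 12 13]
 [13 12 12 12 12 12 12 13 13 18 18 19 20 18 13 13 12 13 13]
 [12 13 12 13 13 13 13 18 20 21 23 24 23 23 23 23 13 12 11]
 [13 12 12 13 13 13 19 21 22 23 24 23 23 24 24 24 24 13 12]
 [13 12 12 13 12 18 21 23 23 24 24 25 26 26 27 25 23 23 12]
 [13 12 13 13 17 20 22 23 23 24 25 27 28 28 28 28 28 23 12]
 [12 12 13 13 19 22 23 23 24 25 27 28 30 31 32 32 32 27 23]
 [13 13 13 13 19 22 24 24 26 27 28 30 32 33 33 33 33 32 58]
 [12 12 13 13 20 23 23 24 26 27 30 32 33 33 35 36 38 58 60]
 [13 13 13 13 20 23 23 24 27 27 31 32 32 35 37 39 59 61 62]
 [12 13 13 13 18 23 24 24 27 27 31 32 33 36 38 59 61 62 64]]
```

View pics/w5.png

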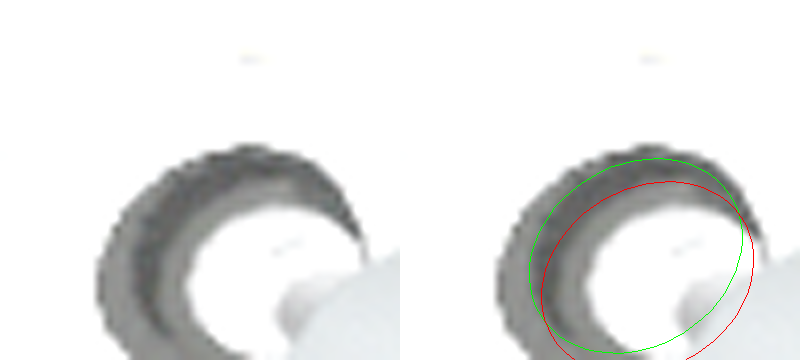

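Contrast picture: boot's dark side wall runs from (137,290) up to about (280,165), between the green and red hypotheses. I'll fit only the wall points.

```bash
python3 - <<'E'
from h import *
from scipy.optimize import least_squares
st=manip.sense();ims=[camera('wrist') for _ in range(6)];c=ims[0];T=pose(c,st)
D=np.median([i['range_z'] for i in ims],0);c2=dict(c);c2['range_z']=D;P=cloud(c2,T)
d=np.hypot(P[...,0]-.594,P[...,1]-.024)
for lo,hi in((.0175,.0205),(.0185,.0215),(.0195,.0225)):
    q=P[(P[...,2]>lo)&(P[...,2]<hi)&(d<.02)]
    f=least_squares(lambda a:np.hypot(q[:,0]-a[0],q[:,1]-a[1])-.014,[.594,.024],loss='soft_l1',f_scale=.0005);print(lo,len(q),f.x,np.std(f.fun))
    f=least_squares(lambda a:np.hypot(q[:,0]-a[0],q[:,1]-a[1])-a[2],[.594,.024,.014]);print('free r',f.x)
q=P[(P[...,2]>.086)&(P[...,2]<.114)&(d<.026)];print('knob',least_squares(lambda a:np.hypot(q[:,0]-a[0],q[:,1]-a[1])-.02,[.594,.024],loss='soft_l1',f_scale=.0005).x)
q=P[(P[...,2]>.06)&(P[...,2]<.077)&(d<.026)];f=least_squares(lambda a:np.hypot(q[:,0]-a[0],q[:,1]-a[1])-.021,[.594,.024],loss='soft_l1',f_scale=.0005);print('boss',len(q),f.x)
E
```

```text
0.0175 50 [0.59347509 0.02360471] 0.0002503488505781527
free r [0.59325126 0.02341832 0.01375012]
0.0185 56 [0.59349532 0.02367148] 0.0002390029902832091
free r [0.59316463 0.02339959 0.0136463 ]
0.0195 54 [0.59358759 0.02371875] 0.00029267545916882986
free r [0.59342614 0.02358649 0.01381206]
knob [0.5933756  0.02442454]
boss 716 [0.59375983 0.02383841]
```

Foot axis is (593.5, 23.8) and the pad head is about 2.9 mm too far in. I'll regrasp and pull back.

Emit:
carry_out --commands '[{"slide": [-1,10,4],"rot": [0,0,-0.0664]},{"slide": [-1,16,8],"rot": [0,0,-0.0664]},{"slide": [-1,17,8],"rot": [0,0,-0.0664]},{"slide": [-1,17,8],"rot": [0,0,-0.0664]},{"slide": [-1,17,8],"rot": [0,0,-0.0664]},{"slide": [-1,17,8],"rot": [0,0,-0.0664]},{"slide": [-1,17,8],"rot": [0,0,-0.0664]},{"slide": [-1,17,8],"rot": [0,0,-0.0664]},{"slide": [-1,17,8],"rot": [0,0,-0.0664]},{"slide": [-1,16,4],"rot": [0,0,-0.0664]}]'

```text
time_s: 16.55
tcp_pos: [0.4894, -0.0092, 0.0992]
tool_rot: [-0.158, 0.987, 0.0, -0.0]
wrist_force: [0.4, 0.6, 0.6]
opening: 0.0505
finger_force: 0.0
```

```bash
python3 - <<'E'
from h import *
s=manip.sense();print(s['time_s'],s['tcp_pos'],totool(s,[.4878,-.0105,.006]));M=R.from_quat(s['tool_rot']).as_matrix();print(np.degrees(np.arctan2(-M[0,1],M[1,1])))
E
```

```text
16.55 [ 0.48936547 -0.00917449  0.09915313] [ 1.85105993 -0.78799502 93.15399371]
18.143278133969098
```

Emit:
carry_out --commands '[{"slide": [1.8,-0.8,10],"rot": [0,0,0]},{"slide": [0,0,20],"rot": [0,0,0]},{"slide": [0,0,25],"rot": [0,0,0]},{"slide": [0,0,20],"rot": [0,0,0]},{"slide": [0,0,10],"rot": [0,0,0]},{"slide": [0,0,6],"rot": [0,0,0]},{"slide": [0,0,2],"rot": [0,0,0]},{"slide": [0,0,0],"rot": [0,0,0]},{"slide": [0,0,0],"rot": [0,0,0]},{"slide": [0,0,0],"rot": [0,0,0]}]'

```text
time_s: 17.8
tcp_pos: [0.4886, -0.0116, 0.007]
tool_rot: [-0.155, 0.988, 0.0, 0.0]
wrist_force: [0.9, 0.4, 1.0]
opening: 0.0506
finger_force: 0.0
```

Emit:
carry_out --commands '[{"slide": [0,0,0],"rot": [0,0,0]},{"slide": [0,0,0],"rot": [0,0,0]},{"slide": [0,0,0],"rot": [0,0,0]},{"slide": [0,0,0],"rot": [0,0,0]},{"slide": [0,0,0],"rot": [0,0,0]},{"slide": [0,0,0],"rot": [0,0,0]},{"slide": [0,0,0],"rot": [0,0,0]},{"slide": [0,0,0],"rot": [0,0,0]},{"slide": [0,0,0],"rot": [0,0,0]},{"slide": [0,0,0],"rot": [0,0,0]}]' --jaw 1 --force 40

```text
time_s: 19.05
tcp_pos: [0.4882, -0.0114, 0.0067]
tool_rot: [-0.155, 0.988, 0.0, -0.0]
wrist_force: [-1.4, 4.1, 4.8]
opening: 0.0291
finger_force: 40.0
```

Emit:
carry_out --commands '[{"slide": [1,0,0],"rot": [0,0,0]},{"slide": [1,0,0],"rot": [0,0,0]},{"slide": [0.9,0,0],"rot": [0,0,0]},{"slide": [0,0,0],"rot": [0,0,0]},{"slide": [0,0,0],"rot": [0,0,0]},{"slide": [0,0,0],"rot": [0,0,0]},{"slide": [0,0,0],"rot": [0,0,0]},{"slide": [0,0,0],"rot": [0,0,0]},{"slide": [0,0,0],"rot": [0,0,0]},{"slide": [0,0,0],"rot": [0,0,0]}]'

```text
time_s: 20.3
tcp_pos: [0.4856, -0.0127, 0.0068]
tool_rot: [-0.155, 0.988, -0.0, 0.0]
wrist_force: [1.1, -2.9, 1.7]
opening: 0.029
finger_force: 40.0
```

Emit:
carry_out --commands '[{"slide": [0,0,0],"rot": [0,0,0]},{"slide": [0,0,0],"rot": [0,0,0]},{"slide": [0,0,0],"rot": [0,0,0]},{"slide": [0,0,0],"rot": [0,0,0]},{"slide": [0,0,0],"rot": [0,0,0]},{"slide": [0,0,-5],"rot": [0,0,0]},{"slide": [0,0,-15],"rot": [0,0,0]},{"slide": [0,0,-30],"rot": [0,0,0]},{"slide": [0,0,-40],"rot": [0,0,0]},{"slide": [0,0,-40],"rot": [0,0,0]}]' --jaw 0.45

```text
time_s: 21.55
tcp_pos: [0.4854, -0.0126, 0.139]
tool_rot: [-0.155, 0.988, -0.0, 0.0]
wrist_force: [-0.4, 0.2, 0.9]
opening: 0.0504
finger_force: 0.0
```

Emit:
carry_out --commands '[{"slide": [0,0,-30],"rot": [0,0,0]},{"slide": [0,0,-10],"rot": [0,0,0]},{"slide": [0,0,0],"rot": [0,0,0]},{"slide": [0,0,0],"rot": [0,0,0]},{"slide": [0,0,0],"rot": [0,0,0]},{"slide": [0,0,0],"rot": [0,0,0]},{"slide": [0,0,0],"rot": [0,0,0]},{"slide": [0,0,0],"rot": [0,0,0]},{"slide": [0,0,0],"rot": [0,0,0]},{"slide": [0,0,0],"rot": [0,0,0]}]' --jaw 0.3

```text
time_s: 22.8
tcp_pos: [0.4856, -0.0125, 0.1768]
tool_rot: [-0.155, 0.988, 0.0, 0.0]
wrist_force: [0.3, -0.0, 0.1]
opening: 0.0645
finger_force: 0.0
```

```bash
python3 - <<'E'
from h import *
st=manip.sense();c=camera('wrist');T=pose(c,st);P=cloud(c,T)
b=P[(P[...,2]>.024)&(P[...,2]<.036)&(np.hypot(P[...,0]-.486,P[...,1]+.012)<.03)];m=cv2.minAreaRect((b[:,:2]*1000).astype(np.float32))
print('block',len(b),m,'mean',b.mean(0))
y=np.radians(17.9);B=np.array(m[0])/1000;print('head',B+.114*np.array([np.cos(y),np.sin(y)]))
print(st['time_s'],st['tcp_pos'],st['joint_pos'],st['torque'],st['opening'],totool(st,[.5935,.0240,.086]))
E
```

```text
block 826 ((485.9425964355469, -12.896919250488281), (35.88581848144531, 23.637720108032227), 17.463550567626953) mean [ 0.48530103 -0.01317256  0.03021783]
head [0.59442436 0.02214174]
22.8 [ 0.48559757 -0.01248005  0.17676242] [-0.30588842  0.26241873  0.27284495  1.98665706 -0.08918196  0.90362698
  1.89626164] [ 0.05550545  0.08771973 -0.00593051] 0.064479532657048 [-113.87963043    1.57727172   90.77712323]
```

```bash
python3 - <<'E'
from h import *
st=manip.sense();c=camera('wrist');T=pose(c,st);P=cloud(c,T)
g=np.array([.4856,-.0127]);y=np.radians(17.9);u=np.array([np.cos(y),np.sin(y)]);n=np.array([-u[1],u[0]])
XY=P[...,:2]-g;a=XY@u;b=XY@n;z=P[...,2]
for lo in np.arange(-.015,.12,.01):
    for nm,s in(('pad',(z>.008)&(z<.016)),('blk',(z>.022)&(z<.036))):
        q=b[s&(a>lo)&(a<lo+.01)&(abs(b)<.035)]
        if len(q)>20: q=np.sort(q);k=3;print(nm,round(lo+.005,3),len(q),'edges mm',np.round(1000*q[[k,-k]],1),'mid',round(500*(q[k]+q[-k]),2))
E
```

```text
pad -0.01 38 edges mm [-14.6  13.8] mid -0.41
blk -0.01 238 edges mm [-11.9  11.2] mid -0.34
pad 0.0 36 edges mm [-14.7  14. ] mid -0.39
blk 0.0 233 edges mm [-12.   11.3] mid -0.35
pad 0.01 36 edges mm [-14.9  14.1] mid -0.39
blk 0.01 223 edges mm [-12.2  11.5] mid -0.36
pad 0.02 69 edges mm [-15.   14.2] mid -0.41
blk 0.02 61 edges mm [-10.1   9.4] mid -0.34
pad 0.03 249 edges mm [-15.2  14.4] mid -0.4
pad 0.04 224 edges mm [-14.2  14.5] mid 0.12
pad 0.05 232 edges mm [-14.3  14.6] mid 0.14
pad 0.06 222 edges mm [-14.4  14.7] mid 0.16
pad 0.07 217 edges mm [-14.6  14.8] mid 0.14
pad 0.08 211 edges mm [-14.7  15. ] mid 0.13
pad 0.09 233 edges mm [-18.3  18.7] mid 0.17
pad 0.1 316 edges mm [-24.3  24.7] mid 0.17
blk 0.1 69 edges mm [-6.6 10.3] mid 1.83
pad 0.11 198 edges mm [-26.8  27. ] mid 0.08
blk 0.11 159 edges mm [-11.2  14.9] mid 1.85
pad 0.12 109 edges mm [-25.7  27.1] mid 0.71
```

The head is about 1.7 mm off sideways and I have time to spare, so I'll regrasp shifted by that amount; closing the fingers centres it.

Emit:
carry_out --commands '[{"slide": [0,1.6,20],"rot": [0,0,0]},{"slide": [0,0,35],"rot": [0,0,0]},{"slide": [0,0,40],"rot": [0,0,0]},{"slide": [0,0,35],"rot": [0,0,0]},{"slide": [0,0,20],"rot": [0,0,0]},{"slide": [0,0,12],"rot": [0,0,0]},{"slide": [0,0,6],"rot": [0,0,0]},{"slide": [0,0,2],"rot": [0,0,0]},{"slide": [0,0,0],"rot": [0,0,0]},{"slide": [0,0,0],"rot": [0,0,0]}]' --jaw 0.45

```text
time_s: 24.15
tcp_pos: [0.4855, -0.0109, 0.0072]
tool_rot: [-0.155, 0.988, 0.0, 0.0]
wrist_force: [-0.9, 0.0, -0.4]
opening: 0.0506
finger_force: 0.0
```

Emit:
carry_out --commands '[{"slide": [0,0,0],"rot": [0,0,0]},{"slide": [0,0,0],"rot": [0,0,0]},{"slide": [0,0,0],"rot": [0,0,0]},{"slide": [0,0,0],"rot": [0,0,0]},{"slide": [0,0,0],"rot": [0,0,0]},{"slide": [0,0,0],"rot": [0,0,0]},{"slide": [0,0,0],"rot": [0,0,0]},{"slide": [0,0,0],"rot": [0,0,0]},{"slide": [0,0,0],"rot": [0,0,0]},{"slide": [0,0,0],"rot": [0,0,0]}]' --jaw 1 --force 40

```text
time_s: 25.4
tcp_pos: [0.4852, -0.0111, 0.0068]
tool_rot: [-0.155, 0.988, -0.0, 0.0]
wrist_force: [-1.1, -0.7, 4.6]
opening: 0.029
finger_force: 40.0
```

Emit:
carry_out --commands '[{"slide": [0,0,0],"rot": [0,0,0]},{"slide": [0,0,0],"rot": [0,0,0]},{"slide": [0,0,0],"rot": [0,0,0]},{"slide": [0,0,0],"rot": [0,0,0]},{"slide": [0,0,0],"rot": [0,0,0]},{"slide": [0,0,-5],"rot": [0,0,0]},{"slide": [0,0,-20],"rot": [0,0,0]},{"slide": [0,0,-45],"rot": [0,0,0]},{"slide": [0,0,-50],"rot": [0,0,0]},{"slide": [0,0,-50],"rot": [0,0,0]}]' --jaw 0.45

```text
time_s: 26.65
tcp_pos: [0.4847, -0.0111, 0.1786]
tool_rot: [-0.155, 0.988, -0.0, 0.0]
wrist_force: [1.3, 0.2, -1.1]
opening: 0.0501
finger_force: 0.0
```

```bash
python3 - <<'E'
from h import *
st=manip.sense();c=camera('wrist');T=pose(c,st);P=cloud(c,T)
g=np.array([.4856,-.0127]);y=np.radians(17.9);u=np.array([np.cos(y),np.sin(y)]);n=np.array([-u[1],u[0]])
XY=P[...,:2]-g;a=XY@u;b=XY@n;z=P[...,2]
for lo in (0,.05,.07,.08,.1,.11):
    for nm,s in(('pad',(z>.008)&(z<.016)),('blk',(z>.018)&(z<.036))):
        q=b[s&(a>lo)&(a<lo+.01)&(abs(b)<.035)]
        if len(q)>20: q=np.sort(q);k=3;print(nm,round(lo+.005,3),len(q),'edges mm',np.round(1000*q[[k,-k]],1),'mid',round(500*(q[k]+q[-k]),2))
s=(z>.022)&(z<.036)&(abs(a)<.03)&(abs(b)<.02);print('block a',np.percentile(a[s],[.5,99.5])*1000)
print(st['time_s'],st['tcp_pos'],st['joint_pos'][6],st['torque'],st['wrist_force'],st['opening'],totool(st,[.5935,.0240,.086]))
E
```

```text
pad 0.005 36 edges mm [-13.4  15.7] mid 1.13
blk 0.005 217 edges mm [-10.6  12.9] mid 1.18
pad 0.055 223 edges mm [-14.   15.1] mid 0.54
pad 0.075 210 edges mm [-14.3  15.3] mid 0.52
pad 0.085 198 edges mm [-14.4  14.3] mid -0.06
pad 0.105 262 edges mm [-25.3  26.3] mid 0.5
blk 0.105 239 edges mm [-9.7 14.2] mid 2.25
pad 0.115 176 edges mm [-26.6  27.7] mid 0.54
blk 0.115 42 edges mm [-10.9  14.2] mid 1.66
block a [-17.32715956  18.05380902]
26.65 [ 0.48471251 -0.01110608  0.17863676] 1.8970632108946104 [ 0.01897572 -0.0163351   0.06384232] [ 1.25979829  0.23318678 -1.11132458] 0.05011670907275037 [-1.14308692e+02  2.51410560e-02  9.26404128e+01]
```

Emit:
carry_out --commands '[{"slide": [-10,0,0],"rot": [0,0,0]},{"slide": [-25,0,0],"rot": [0,0,0]},{"slide": [-30,0,0],"rot": [0,0,0]},{"slide": [-30,0,0],"rot": [0,0,0]},{"slide": [-15,0,0],"rot": [0,0,0]},{"slide": [-4.3,0,0],"rot": [0,0,0]},{"slide": [0,0,5],"rot": [0,0,0]},{"slide": [0,0,15],"rot": [0,0,0]},{"slide": [0,0,15],"rot": [0,0,0]},{"slide": [0,0,5],"rot": [0,0,0]}]' --jaw 0.3

```text
time_s: 27.95
tcp_pos: [0.5927, 0.024, 0.1351]
tool_rot: [-0.155, 0.988, 0.0, -0.001]
wrist_force: [-0.4, -0.3, -0.5]
opening: 0.0643
finger_force: 0.0
```

```bash
python3 - <<'E'
from h import *
st=manip.sense();print(st['time_s'],st['tcp_pos'],st['joint_pos'],st['torque'],st['wrist_force'],totool(st,[.5935,.0240,.087]))
E
```

```text
27.95 [0.59266225 0.02396697 0.13512843] [-0.31809662  0.4787949   0.26593232  1.77600571 -0.15396764  0.90947776
  1.89715913] [ 0.04472446  0.06790278 -0.00691952] [-0.40970052 -0.25417177 -0.52521735] [-0.92095489 -0.24991467 48.12626887]
```

Emit:
carry_out --commands '[{"slide": [-0.9,0,10],"rot": [0,0,0]},{"slide": [0,0,14],"rot": [0,0,0]},{"slide": [0,0,12],"rot": [0,0,0]},{"slide": [0,0,8],"rot": [0,0,0]},{"slide": [0,0,4],"rot": [0,0,0]},{"slide": [0,0,0],"rot": [0,0,0]},{"slide": [0,0,0],"rot": [0,0,0]},{"slide": [0,0,0],"rot": [0,0,0]},{"slide": [0,0,0],"rot": [0,0,0]},{"slide": [0,0,0],"rot": [0,0,0]}]'

```text
time_s: 29.2
tcp_pos: [0.5948, 0.0244, 0.0889]
tool_rot: [-0.155, 0.988, 0.0, 0.0]
wrist_force: [0.9, 0.4, -0.4]
opening: 0.064
finger_force: 0.0
```

Emit:
carry_out --commands '[{"slide": [0,0,0],"rot": [0,0,0]},{"slide": [0,0,0],"rot": [0,0,0]},{"slide": [0,0,0],"rot": [0,0,0]},{"slide": [0,0,0],"rot": [0,0,0]},{"slide": [0,0,0],"rot": [0,0,0]},{"slide": [0,0,0],"rot": [0,0,0]},{"slide": [0,0,0],"rot": [0,0,0]},{"slide": [0,0,0],"rot": [0,0,0]},{"slide": [0,0,0],"rot": [0,0,0]},{"slide": [0,0,0],"rot": [0,0,0]}]' --jaw 1 --force 30

```text
time_s: 30.45
tcp_pos: [0.5946, 0.0247, 0.0887]
tool_rot: [-0.156, 0.988, 0.0, -0.0]
wrist_force: [-2.3, 3.3, 3.2]
opening: 0.0394
finger_force: 30.0
```

```bash
cat > tq.py <<'E'
from h import *
tz=[]
for i in range(5):
    s=manip.sense();tz.append([*s['torque'],*s['wrist_force']])
    if i<4: camera('top')
M=R.from_quat(s['tool_rot']).as_matrix();m=np.mean(tz,0)
print('t',s['time_s'],'yaw',round(float(np.arctan2(-M[0,1],M[1,1])),4),'tau',np.round(m,3),'sd',np.round(np.std(tz,0)[2],3),'j7',round(float(s['joint_pos'][6]),3),s['tcp_pos'],s['opening'],'Tall',np.round(np.array(tz)[:,2],3))
E
python3 tq.py
```

```text
t 30.65 yaw 0.3123 tau [ 9.490e-01  5.270e-01 -2.000e-03 -2.190e+00  4.253e+00  3.412e+00] sd 0.026 j7 1.914 [0.59462375 0.02469764 0.08873439] 0.03928463938496063 Tall [-0.033  0.035  0.018 -0.003 -0.026]
```

Emit:
carry_out --commands '[{"slide": [0,0,0],"rot": [0,0,0.05]},{"slide": [0,0,0],"rot": [0,0,0.06]},{"slide": [0,0,0],"rot": [0,0,0.06]},{"slide": [0,0,0],"rot": [0,0,0.06]},{"slide": [0,0,0],"rot": [0,0,0.06]},{"slide": [0,0,0],"rot": [0,0,0.06]},{"slide": [0,0,0],"rot": [0,0,0.05]},{"slide": [0,0,0],"rot": [0,0,0.04]},{"slide": [0,0,0],"rot": [0,0,0.03]},{"slide": [0,0,0],"rot": [0,0,0.03]}]'

```text
time_s: 31.9
tcp_pos: [0.5947, 0.024, 0.0887]
tool_rot: [0.095, 0.996, -0.0, -0.0]
wrist_force: [-2.9, 1.5, 2.9]
opening: 0.0396
finger_force: 30.0
```

```bash
sed -i 's/range(5)/range(8)/; s/i<4/i<7/' tq.py; python3 tq.py
```

```text
t 32.25 yaw -0.1881 tau [ 0.05   0.534 -0.068 -2.394  0.516  2.756] sd 0.075 j7 1.507 [0.59470912 0.02393884 0.08875204] 0.039498131773381885 Tall [ 0.067  0.039 -0.05  -0.11  -0.143 -0.133 -0.102 -0.116]
```

Emit:
carry_out --commands '[{"slide": [0,0,0],"rot": [0,0,0.02]},{"slide": [0,0,0],"rot": [0,0,0.02]},{"slide": [0,0,0],"rot": [0,0,0.02]},{"slide": [0,0,0],"rot": [0,0,0.02]},{"slide": [0,0,0],"rot": [0,0,0.02]},{"slide": [0,0,0],"rot": [0,0,0.02]},{"slide": [0,0,0],"rot": [0,0,0]},{"slide": [0,0,0],"rot": [0,0,0]},{"slide": [0,0,0],"rot": [0,0,0]},{"slide": [0,0,0],"rot": [0,0,0]}]'

```text
time_s: 33.5
tcp_pos: [0.5946, 0.0239, 0.0887]
tool_rot: [0.154, 0.988, -0.0, -0.0]
wrist_force: [-3.4, -3.8, 3.3]
opening: 0.0395
finger_force: 30.0
```

```bash
python3 tq.py
```

```text
t 33.85 yaw -0.3093 tau [-0.944  0.759 -0.014 -3.034 -4.089  3.671] sd 0.028 j7 1.409 [0.59463759 0.02382614 0.08871575] 0.03988397229147246 Tall [-0.056  0.001  0.018 -0.042  0.015 -0.044 -0.017  0.01 ]
```

Emit:
carry_out --commands '[{"slide": [0,0,0],"rot": [0,0,0.012]},{"slide": [0,0,0],"rot": [0,0,0.012]},{"slide": [0,0,0],"rot": [0,0,0.012]},{"slide": [0,0,0],"rot": [0,0,0.012]},{"slide": [0,0,0],"rot": [0,0,0.012]},{"slide": [0,0,0],"rot": [0,0,0.012]},{"slide": [0,0,0],"rot": [0,0,0.012]},{"slide": [0,0,0],"rot": [0,0,0.012]},{"slide": [0,0,0],"rot": [0,0,0.012]},{"slide": [0,0,0],"rot": [0,0,0.012]}]'

```text
time_s: 35.1
tcp_pos: [0.5946, 0.0237, 0.0887]
tool_rot: [0.213, 0.977, -0.0, -0.0]
wrist_force: [-4.1, -5.1, 3.9]
opening: 0.0394
finger_force: 30.0
```

```bash
cat > tq2.py <<'E'
from h import *
o=[]
for i in range(6):
    s=manip.sense();M=R.from_quat(s['tool_rot']).as_matrix();o.append([s['torque'][2],s['joint_torque'][6],s['joint_pos'][6],s['dq'][6],np.arctan2(-M[0,1],M[1,1])])
    if i<5: camera('top')
print(s['time_s']);print(np.round(np.array(o),4))
E
python3 tq2.py
```

```text
35.35
[[ 1.1050e-01  4.8300e-02  1.3117e+00 -7.6000e-02 -4.2950e-01]
 [ 5.6400e-02  1.8400e-02  1.3112e+00  1.3400e-02 -4.3010e-01]
 [-5.1500e-02 -1.5350e-01  1.3118e+00  5.6000e-03 -4.2940e-01]
 [-9.3000e-03 -5.4400e-02  1.3119e+00  1.3000e-03 -4.2930e-01]
 [ 5.5300e-02 -2.0300e-02  1.3119e+00 -1.1000e-03 -4.2920e-01]
 [ 8.3000e-03 -1.3200e-02  1.3119e+00 -5.0000e-04 -4.2930e-01]]
```

Emit:
carry_out --commands '[{"slide": [0,0,0],"rot": [0,0,0.012]},{"slide": [0,0,0],"rot": [0,0,0.012]},{"slide": [0,0,0],"rot": [0,0,0.012]},{"slide": [0,0,0],"rot": [0,0,0.012]},{"slide": [0,0,0],"rot": [0,0,0.012]},{"slide": [0,0,0],"rot": [0,0,0.012]},{"slide": [0,0,0],"rot": [0,0,0.012]},{"slide": [0,0,0],"rot": [0,0,0.012]},{"slide": [0,0,0],"rot": [0,0,0.012]},{"slide": [0,0,0],"rot": [0,0,0.012]}]'

```text
time_s: 36.6
tcp_pos: [0.5945, 0.0235, 0.0887]
tool_rot: [0.271, 0.962, -0.0, -0.0]
wrist_force: [-3.2, -5.3, 4.8]
opening: 0.0393
finger_force: 30.0
```

```bash
python3 tq2.py
```

```text
36.85
[[ 9.8700e-02  4.0700e-02  1.2150e+00 -7.8600e-02 -5.4960e-01]
 [ 1.0800e-01  1.4900e-02  1.2145e+00  1.2400e-02 -5.5020e-01]
 [-1.4300e-02 -1.5480e-01  1.2150e+00  7.2000e-03 -5.4960e-01]
 [ 1.1600e-02 -5.6400e-02  1.2151e+00  1.7000e-03 -5.4940e-01]
 [ 2.3700e-02 -2.2600e-02  1.2152e+00  0.0000e+00 -5.4940e-01]
 [ 9.9400e-02 -1.5600e-02  1.2152e+00 -6.0000e-04 -5.4940e-01]]
```

Emit:
carry_out --commands '[{"slide": [0,0,0],"rot": [0,0,0.012]},{"slide": [0,0,0],"rot": [0,0,0.012]},{"slide": [0,0,0],"rot": [0,0,0.012]},{"slide": [0,0,0],"rot": [0,0,0.012]},{"slide": [0,0,0],"rot": [0,0,0.012]},{"slide": [0,0,0],"rot": [0,0,0.012]},{"slide": [0,0,0],"rot": [0,0,0.012]},{"slide": [0,0,0],"rot": [0,0,0.012]},{"slide": [0,0,0],"rot": [0,0,0.012]},{"slide": [0,0,0],"rot": [0,0,0.012]}]'

```text
time_s: 38.1
tcp_pos: [0.5943, 0.0234, 0.0887]
tool_rot: [0.329, 0.944, -0.001, -0.0]
wrist_force: [-3.7, -5.4, 5.3]
opening: 0.0394
finger_force: 30.0
```

```bash
python3 tq2.py
```

```text
38.35
[[ 1.3260e-01  2.2800e-02  1.1185e+00 -7.6400e-02 -6.6960e-01]
 [ 1.0310e-01 -1.0000e-03  1.1179e+00  1.3500e-02 -6.7030e-01]
 [ 4.9300e-02 -1.6940e-01  1.1184e+00  6.4000e-03 -6.6970e-01]
 [ 7.2200e-02 -7.1400e-02  1.1186e+00  1.6000e-03 -6.6950e-01]
 [ 5.8800e-02 -3.7800e-02  1.1187e+00  2.3000e-03 -6.6950e-01]
 [ 5.1500e-02 -3.0900e-02  1.1186e+00  1.0000e-03 -6.6950e-01]]
```

j7's joint torque repeats very well. It was flat up to about 0.85 rad, then grew by the expected 0.015 N m per 0.12 rad, so touch is at about 0.85 rad. Target is about 1.24 rad, 0.26 rad more.

Emit:
carry_out --commands '[{"slide": [0,0,0],"rot": [0,0,0.012]},{"slide": [0,0,0],"rot": [0,0,0.012]},{"slide": [0,0,0],"rot": [0,0,0.012]},{"slide": [0,0,0],"rot": [0,0,0.012]},{"slide": [0,0,0],"rot": [0,0,0.012]},{"slide": [0,0,0],"rot": [0,0,0.012]},{"slide": [0,0,0],"rot": [0,0,0.012]},{"slide": [0,0,0],"rot": [0,0,0.012]},{"slide": [0,0,0],"rot": [0,0,0.012]},{"slide": [0,0,0],"rot": [0,0,0.012]}]'

```text
time_s: 39.6
tcp_pos: [0.5942, 0.0232, 0.0887]
tool_rot: [0.385, 0.923, -0.001, -0.0]
wrist_force: [-5.0, -5.8, 5.5]
opening: 0.0395
finger_force: 30.0
```

```bash
python3 tq2.py
```

```text
39.85
[[ 1.6360e-01  5.0000e-03  1.0221e+00 -7.8200e-02 -7.8970e-01]
 [ 1.2680e-01 -1.8600e-02  1.0216e+00  1.3000e-02 -7.9040e-01]
 [ 1.0200e-01 -1.8670e-01  1.0221e+00  6.4000e-03 -7.8980e-01]
 [ 1.2000e-02 -8.9000e-02  1.0223e+00  1.7000e-03 -7.8960e-01]
 [ 8.1000e-02 -5.5400e-02  1.0223e+00  4.0000e-04 -7.8960e-01]
 [ 5.0700e-02 -4.8500e-02  1.0223e+00  1.0000e-03 -7.8960e-01]]
```

Emit:
carry_out --commands '[{"slide": [0,0,0],"rot": [0,0,0.012]},{"slide": [0,0,0],"rot": [0,0,0.012]},{"slide": [0,0,0],"rot": [0,0,0.012]},{"slide": [0,0,0],"rot": [0,0,0.012]},{"slide": [0,0,0],"rot": [0,0,0.012]},{"slide": [0,0,0],"rot": [0,0,0.012]},{"slide": [0,0,0],"rot": [0,0,0.012]},{"slide": [0,0,0],"rot": [0,0,0.012]},{"slide": [0,0,0],"rot": [0,0,0.012]},{"slide": [0,0,0],"rot": [0,0,0.012]}]'

```text
time_s: 41.1
tcp_pos: [0.5941, 0.0231, 0.0887]
tool_rot: [0.439, 0.898, -0.001, -0.0]
wrist_force: [-5.5, -5.7, 5.8]
opening: 0.0391
finger_force: 30.0
```

```bash
python3 tq2.py
```

```text
41.35
[[ 1.850e-01 -1.260e-02  9.260e-01 -7.530e-02 -9.097e-01]
 [ 1.285e-01 -3.620e-02  9.255e-01  1.450e-02 -9.105e-01]
 [ 5.190e-02 -2.039e-01  9.260e-01  6.400e-03 -9.098e-01]
 [ 2.040e-02 -1.062e-01  9.262e-01  1.200e-03 -9.096e-01]
 [ 4.200e-02 -7.280e-02  9.262e-01  2.000e-04 -9.096e-01]
 [ 1.297e-01 -6.580e-02  9.262e-01  2.000e-04 -9.096e-01]]
```

Load is now about 8.7 N (1.22 rad, touch at about 0.878). I'll add 0.04 rad, then release and lift clear.

Emit:
carry_out --commands '[{"slide": [0,0,0],"rot": [0,0,0.01]},{"slide": [0,0,0],"rot": [0,0,0.01]},{"slide": [0,0,0],"rot": [0,0,0.01]},{"slide": [0,0,0],"rot": [0,0,0.01]},{"slide": [0,0,0],"rot": [0,0,0]},{"slide": [0,0,0],"rot": [0,0,0]},{"slide": [0,0,0],"rot": [0,0,0]},{"slide": [0,0,0],"rot": [0,0,0]},{"slide": [0,0,0],"rot": [0,0,0]},{"slide": [0,0,0],"rot": [0,0,0]}]'

```text
time_s: 42.6
tcp_pos: [0.5941, 0.0231, 0.0887]
tool_rot: [0.457, 0.889, -0.001, -0.0]
wrist_force: [-5.7, -6.4, 5.7]
opening: 0.0395
finger_force: 30.0
```

Emit:
carry_out --commands '[{"slide": [0,0,0],"rot": [0,0,0]},{"slide": [0,0,0],"rot": [0,0,0]},{"slide": [0,0,0],"rot": [0,0,0]},{"slide": [0,0,0],"rot": [0,0,0]},{"slide": [0,0,0],"rot": [0,0,0]},{"slide": [0,0,0],"rot": [0,0,0]},{"slide": [0,0,-5],"rot": [0,0,0]},{"slide": [0,0,-15],"rot": [0,0,0]},{"slide": [0,0,-30],"rot": [0,0,0]},{"slide": [0,0,-40],"rot": [0,0,0]}]' --jaw 0.3

```text
time_s: 43.85
tcp_pos: [0.5943, 0.0242, 0.1801]
tool_rot: [0.457, 0.89, -0.0, -0.0]
wrist_force: [0.9, 0.3, -0.8]
opening: 0.0646
finger_force: 0.0
```

```bash
python3 - <<'E'
from h import *
s=manip.sense();M=R.from_quat(s['tool_rot']).as_matrix();print(s['time_s'],s['tcp_pos'],np.arctan2(-M[0,1],M[1,1]),s['opening'],s['joint_pos'])
# target view pose: TCP (.4736,-.168,.18), yaw -20.2deg
print(totool(s,[.4736,-.168,.2]))
E
```

```text
43.85 [0.59431438 0.02424142 0.18012941] -0.9481887468381287 0.06459654595157485 [-0.59014777  0.48361176  0.66851276  1.74696647 -0.34224591  1.03118013
  0.82396506]
[ -85.76982881 -210.18587941  -19.72305532]
```

Emit:
carry_out --commands '[{"slide": [-5,-12,-2],"rot": [0,0,0]},{"slide": [-9,-22,-2],"rot": [0,0,0]},{"slide": [-9,-22,-2],"rot": [0,0,0]},{"slide": [-9,-22,-2],"rot": [0,0,0]},{"slide": [-9,-22,-2],"rot": [0,0,0]},{"slide": [-9,-22,-2],"rot": [0,0,0]},{"slide": [-9,-22,-2],"rot": [0,0,0]},{"slide": [-9,-22,-2],"rot": [0,0,0]},{"slide": [-9,-22,-2],"rot": [0,0,0]},{"slide": [-9,-22,-2],"rot": [0,0,0]}]'

```text
time_s: 45.1
tcp_pos: [0.4735, -0.1693, 0.1989]
tool_rot: [0.456, 0.89, 0.0, 0.0]
wrist_force: [0.9, -0.2, 0.7]
opening: 0.0642
finger_force: 0.0
```

Emit:
carry_out --commands '[{"slide": [0,0,0],"rot": [0,0,-0.07]},{"slide": [0,0,0],"rot": [0,0,-0.075]},{"slide": [0,0,0],"rot": [0,0,-0.075]},{"slide": [0,0,0],"rot": [0,0,-0.075]},{"slide": [0,0,0],"rot": [0,0,-0.075]},{"slide": [0,0,0],"rot": [0,0,-0.075]},{"slide": [0,0,0],"rot": [0,0,-0.075]},{"slide": [0,0,0],"rot": [0,0,-0.075]},{"slide": [0,0,0],"rot": [0,0,0]},{"slide": [0,0,0],"rot": [0,0,0]}]'

```text
time_s: 46.35
tcp_pos: [0.4741, -0.1683, 0.1988]
tool_rot: [0.176, 0.984, 0.0, 0.0]
wrist_force: [0.1, -0.2, -0.1]
opening: 0.0645
finger_force: 0.0
```

```bash
python3 - <<'E'
from h import *
from scipy.optimize import least_squares
st=manip.sense();ims=[camera('wrist') for _ in range(4)];c=ims[0];T=pose(c,st)
D=np.median([i['range_z'] for i in ims],0);c2=dict(c);c2['range_z']=D;P=cloud(c2,T)
Tc=np.linalg.inv(T);r,_=cv2.Rodrigues(Tc[:3,:3]);pr=lambda X:cv2.projectPoints(np.array(X,float),r,Tc[:3,3],np.array(c['camera_matrix']),np.array(c['D'],float))[0][:,0]
d=np.hypot(P[...,0]-.594,P[...,1]-.024)
q=P[(P[...,2]>.0145)&(P[...,2]<.0175)&(d<.02)];f=least_squares(lambda a:np.hypot(q[:,0]-a[0],q[:,1]-a[1])-.014,[.594,.024],loss='soft_l1',f_scale=.0005);print('foot',len(q),f.x)
b=P[(P[...,2]>.024)&(P[...,2]<.036)&(np.hypot(P[...,0]-.486,P[...,1]+.012)<.03)];m=cv2.minAreaRect((b[:,:2]*1000).astype(np.float32));print('block',m)
y=np.radians(m[2]);h=np.array(m[0])/1000+.114*np.array([np.cos(y),np.sin(y)]);print('head',h,st['time_s'])
u,v=pr([[.594,.024,.012]])[0].astype(int);y0=max(v-60,0);x0=max(min(u-80,400),0);cr=cv2.resize(c['img'][y0:y0+110,x0:x0+160],None,fx=5,fy=5,interpolation=cv2.INTER_CUBIC)
a=np.linspace(0,6.28,60)
for (cx,cy,z,rr,col) in((*h,.012,.018,(255,0,0)),(*h,.012,.028,(255,0,0)),(*f.x,.0125,.014,(0,255,0))):
    cv2.polylines(cr,[((pr(np.c_[cx+rr*np.cos(a),cy+rr*np.sin(a),0*a+z])-[x0,y0])*5+2).astype(np.int32)],True,col,1)
save('w6.png',cr)
E
```

```text
foot 43 [0.59361007 0.02343252]
block ((485.3792419433594, -12.368412017822266), (35.33796310424805, 23.845975875854492), 17.488616943359375)
head [0.59410978 0.02189045] 46.35
```

View pics/w6.png

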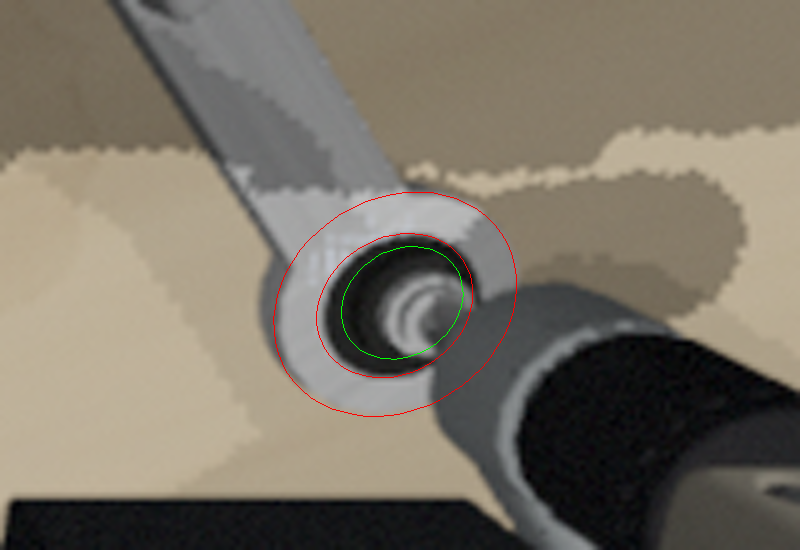

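The foot sits inside the inlay (centre ~(402,305)), centred to about 1 mm. The robot is clear of everything.

```bash
python3 -c "
from cell import manip
print(manip.hand_in())"
```

```text
the job is handed in; nothing more can be done
None
```

I slid the middle-sized pad in head first, and the foot sits centred over the inlay to about 1 mm. It bears on the pad with about 9.6 N, estimated from the knob turn past touch. Everything is released, I touched none of the other things, and the job was handed in at about 47 s with no verdict shown.

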